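# Zero the thickness gauge and hold a silver lid over its sensor

### The job

Turn the zero knob of the blue thickness gauge until its white pointer stands on the red zero mark and let go of it, then lift the oblong silver lid by its black handle and carry it over the rack of punches to the gauge. Finish while still holding the lid still and level about 7 mm above the black sensor head, centred on it and with the long sides parallel: the gauge measures without contact, so the lid must never touch it, and nothing is put down. Do not hit the rack or disturb the teapot, the caddy or the brass disc.

Things in the scene. Friction and masses are not known exactly. Their poses are not given: they have to be found in the camera images.
- zero_knob (a joint): black zero knob on the top of the gauge, at the robot's end of it; value in rad, 0 = white pointer on the red zero mark, positive = pointer turned anticlockwise from there seen from above. Starts off zero; it turns from -1.5 to 1.5 against light friction (0.04 N m) and stays where it is left
- knob_grip (a point): point on the knob's upright axis at the height to grip it, 78 mm above the bench. The grip is a black bar 50 mm long, 14 mm thick, from 25 mm below to 11 mm above this point, on a flange 54 mm across (top 24 mm below this point). The bar lies along this point's x axis and turns with the knob; its +x end is the white pointer. At zero the bar is parallel to the gauge's long side
- sensor_top (a point): centre of the top face of the gauge's black oblong sensor head (copper outline), 57 mm above the bench, 12 mm above the housing; the head is 92 mm long along this point's x, 56 mm wide along y; z is up. The knob's axis is 120 mm to -x of this point
- gauge: the gauge: blue housing 250 mm (x) by 125 mm (y), top 45 mm above the bench, fixed to it; origin at the centre of its underside, x along its long side from knob to sensor, z up. The knob (60 mm to -x) turns on a white scale disc 94 mm across with black ticks and a longer red zero mark on its +x side, towards the sensor; the sensor head is 60 mm to +x
- lid_grip (a point): centre of the black handle of the loose silver lid, half-way up it and 36 mm above the lid's flat underside. The handle is a bar 34 mm long along this point's x, 14 mm thick along y, 24 mm high, on a round stem 12 mm across and 14 mm high; the lid's top is 26 mm below this point
- lid: the silver lid, 180 g nominal, oblong with round ends: 100 mm along x, 64 mm along y, 6 mm thick with a smaller step (84 x 48 mm) up to 10 mm; origin at the centre of its flat underside, z up through the handle. It starts flat on a cork pad 150 mm square, 6 mm thick
- rack: wooden block 300 mm (its x) by 60 mm (its y), 40 mm high, fixed to the bench between the lid and the gauge, with two rows of upright steel and brass punches that reach up to 105 mm above the bench; origin at the centre of its underside
- teapot: silver teapot without lid, loose, body 110 mm across and 88 mm high, black handle to +y and spout to -y out to 100 mm from its axis; origin at the centre of its underside
- caddy: oblong silver caddy, loose, 100 x 64 mm, 70 mm high; origin at the centre of its underside
- brass_disc: loose flat brass disc 80 mm across, 6 mm thick; origin at the centre of its underside
Mind the look-alikes: they are no part of the job. What is shaped like the lid but green is not meant.

How it is judged (in metres and radians):
On the way, in this order (a step that is already met when the one before it is completed fails the run):
1. the knob's pointer stands at zero (within 0.1 rad) and the fingers are off the knob, the lid not yet lifted (value of joint zero_knob between -0.1 and 0.1 rad and contact force between the fingers and zero_knob below 0.1 N and height (world z) of lid_grip below 0.06 m), for 0.2 s.
2. the lid passes above the rack, clear over the punches (x of lid_grip in the frame of rack between -0.17 and 0.17 m and y of lid_grip in the frame of rack between -0.06 and 0.06 m and height (world z) of lid_grip above 0.143 m), for 0.04 s.
At the end, for the whole second after the job is handed in: Held still by the fingers alone, the lid's underside is 2 to 13 mm above the sensor head, centred within 8 mm, level within 0.1 rad, parallel within 0.14 rad (either way round); the knob reads zero within 0.1 rad; each bystander is within 20 mm of its start (value of joint zero_knob between -0.1 and 0.1 rad and horizontal distance between lid_grip and sensor_top below 0.008 m and z of lid_grip in the frame of sensor_top between 0.038 and 0.049 m and angle between lid_grip's own z axis and vertical below 0.1 rad and angle between the x axis of lid_grip and the x axis of sensor_top, either way round below 0.14 rad and contact force between lid and gauge below 0.02 N and contact force between the fingers and lid above 1 N and linear speed of lid below 0.015 m/s and angular speed of lid below 0.1 rad/s and distance of each of teapot, caddy, brass_disc from where it was at the start of the episode below 0.02 m); the arm keeps its last pose, push and grip.
It fails at once if the lid touches the gauge (contact force between lid and gauge above 1 N).
It fails at once if the rack is hit by the lid, the fingers or the arm (contact force between any of lid, the fingers, the arm and rack above 2 N).
It fails at once if a bystander is disturbed (moved over 20 mm) (distance of any of teapot, caddy, brass_disc from where it was at the start of the episode above 0.02 m).
It also fails if it takes over 64 s, if anything falls off the work surface, if the arm or the gripper's body presses on something with over 40 N, if the wrist force passes 120 N, or if a joint passes its speed limit or range.

### The arm

A 6-joint arm with a two-finger parallel gripper is mounted at the origin on the work surface. World frame = base frame: x ahead of the robot, y to its left, z up, the work surface at z = 0. Lengths are in mm, angles in rad, forces in N, time in s.
With the tool pointing down it reaches from about 350 to 775 mm from the base axis. Payload 7.3 kg.
Tool frame: the origin (TCP) lies midway between the tips of the shut fingers; the grasp point (between the pads) lies 19 mm behind it; x points along the fingers, y is the direction in which the jaws open and shut, and the axes are right-handed (so a half turn about x gives the same grasp; the last joint's range is limited). The gripper opens to 92 mm and grips with 3 to 60 N. Pads are 19 mm wide; open, the fingers measure 130 mm over their backs; the gripper's body (75 mm by 190 mm) begins 47 mm behind the grasp point.
Start: joints at [-1.282, 0.342, 1.524, -0, 1.275, -0.146], TCP at [221.169, -476.161, 226.741] pointing down, gripper open.
Joint ranges: [-2.53, 2.53], [-0.77, 2.02], [0.04, 2.7], [-1, 4.14], [0.28, 2.66], [-3.11, 3.11]. Speed limits (rad/s): [2.57, 2.57, 3.14, 3.14, 3.14, 3.14].

### API

Orientations are given as [roll, pitch, yaw] about the fixed x, y, z axes, in that order (R = Rz(yaw) Ry(pitch) Rx(roll)).
In Python, from plant import get_obs, capture, close_job gives the robot as it stands. The module is installed in compiled form; this text tells all that it offers.
- The arm moves only by the tool send_rows, never from a script. Its argument "moves" is a list of rows, each a list of 4 numbers: the shift along the tool's x, y, z in mm, then the turn about the tool's x in degrees. In form: [[tx, ty, tz, yaw], ...]. A call has 1 to 8 rows; each row shifts and turns the commanded pose from where the row before left it, along the tool's axes as they then stand; what a row does not reach is not made up. A row lasts 1/8 s, in which the tool goes at most 62.5 mm and 10.7 degrees, less where a joint would pass 70% of its speed; a pose out of reach is approached as far as the arm can. A call with a gripper value outside its range is refused whole. "hand" is the opening, from 0 (shut) to 1 (fully open), set as the call begins (left out, the last holds). The fingers move at their own pace and stop on an object; the grip force is fixed at half the most. Time passes only in rows, so rows that do not move let the fingers close. It gives the time, the measured TCP pose, the force and the opening at its end, in the units of the state.
- get_obs(): the state, without advancing time (a new reading comes with each control period).
- capture(name): name is "side" or "top"; returns a dict with "image" (480x640x3 uint8, red, green, blue), "K" (3x3 intrinsics, pixels), "dist" ([k1, k2, p1, p2, k3] as OpenCV has them; the pictures are not rectified), "position" and "attitude" of the camera in the world. Camera axes: x right, y down, z forward; pixel columns grow to the right and rows downward; lengths in mm; the calibration is good to about 2 mm. A picture is of the moment at which its call begins. There is no depth.
- close_job(): hands the job in, once; it reports no verdict.
The state is a dict: "time": time; "joint_positions": joint angles; "dq": joint speeds; "tau": joint torques, N m; "tool_pos": TCP position; "tcp_rot": TCP orientation; "contact_force": force on the tool from outside, world axes, zero at the start; "moment": the same for the moment, N m; "grip_width": finger opening in mm.
Only numpy, scipy, OpenCV 4.12 (cv2) and the standard library are available. Lean on these libraries where they do the work, as an engineer would, in place of code of your own. Each camera call takes 0.05 s, during which the arm holds its last target. There are 200 camera calls.

## Working session

There is one attempt and no reset: what is moved stays moved. The work goes in short steps, Python scripts to look and compute and a tool call to move; the robot and the scene stay as the last step left them, time stands still between calls to the robot, and variables do not carry over. Pictures are saved under pics/ and viewed, about 8 in all and at most 12, crops included, and the job is handed in when it is done.

Besides the shell and the picture viewer there is one more tool, called as name(argument=value, ...), one argument or row to a line, values as JSON. send_rows: Moves the arm, as the interface text tells. Its arguments: {"type":"object","properties":{"moves":{"type":"array","items":{"type":"array","items":{"type":"number"}}},"hand":{"type":"number"}},"required":["moves"]}

```bash
mkdir -p pics; python3 - <<'E'
from plant import *
import cv2
o=get_obs();print({k:o[k] for k in('time','tool_pos','tcp_rot','grip_width','contact_force')})
for n in('top','side'):
    c=capture(n);cv2.imwrite(f'pics/{n}0.png',c['image'][:,:,::-1]);print(n,c['K'],c['dist'],c['position'],c['attitude'])
E
```

```text
{'time': 0.0, 'tool_pos': array([ 221.06683546, -475.7379516 ,  226.03844439]), 'tcp_rot': array([-1.71690677,  1.56924008,  1.85949582]), 'grip_width': 92.02079002273985, 'contact_force': array([ 0.624921  , -0.22191803, -0.06654159])}
top [[494.7873894    0.         317.54804702]
 [  0.         494.7873894  240.67966368]
 [  0.           0.           1.        ]] [-0.06379197  0.          0.          0.          0.        ] [ 342.4002106    88.25859396 1071.66425828] [-2.94767510e+00 -2.37614548e-03 -1.57542898e+00]
side [[495.67086061   0.         311.21493469]
 [  0.         495.67086061 244.33380947]
 [  0.           0.           1.        ]] [-0.01374573  0.          0.          0.          0.        ] [109.60214652 731.62478886 926.83608242] [-2.40484244 -0.02040447 -2.51135736]
```

View pics/top0.png

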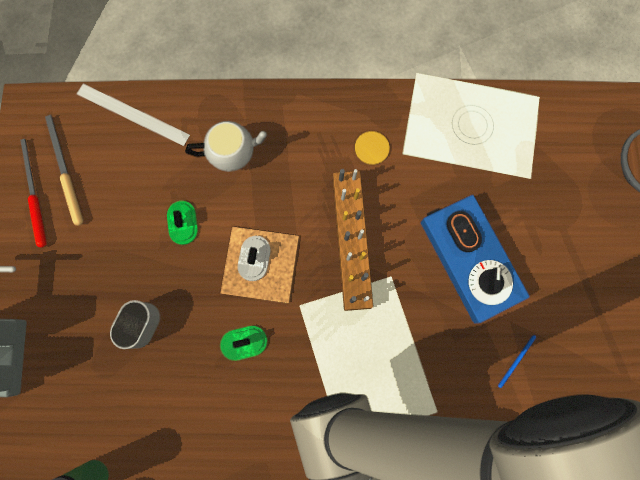

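View pics/side0.png

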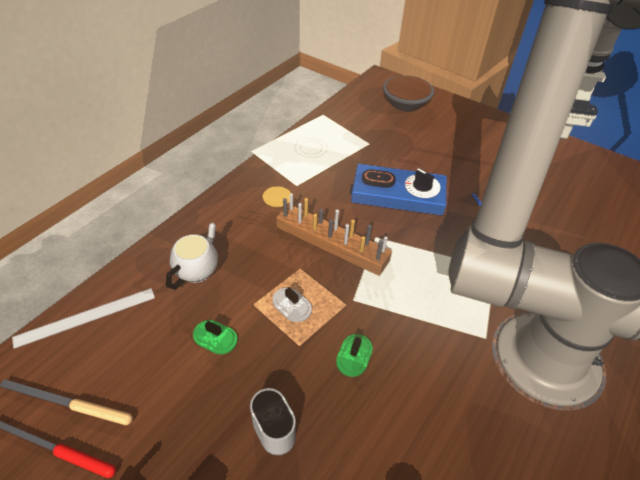

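```bash
cat > h.py <<'E'
import numpy as np, cv2
from scipy.spatial.transform import Rotation as Ro
from plant import *
def cam(n):
    c=capture(n); c['R']=Ro.from_euler('xyz',c['attitude']).as_matrix(); return c
def ray(c,px):
    u=cv2.undistortPoints(np.array(px,float).reshape(-1,1,2),c['K'],c['dist']).reshape(-1,2)
    return np.c_[u,np.ones(len(u))]@c['R'].T
def plane(c,px,z):
    d=ray(c,px);p=np.array(c['position']);return (p+d*((z-p[2])/d[:,2])[:,None])[:,:2]
def hsv(c): return cv2.cvtColor(c['image'],cv2.COLOR_RGB2HSV)
def blobs(m,box,amin=20):
    x0,y0,x1,y1=box;k=np.zeros_like(m);k[y0:y1,x0:x1]=m[y0:y1,x0:x1]
    cs,_=cv2.findContours(k,cv2.RETR_EXTERNAL,cv2.CHAIN_APPROX_NONE)
    return sorted([q for q in cs if cv2.contourArea(q)>=amin],key=cv2.contourArea,reverse=True)
def rect(c,cnt,z):
    P=plane(c,cnt.reshape(-1,2),z).astype(np.float32);r=cv2.minAreaRect(P);b=cv2.boxPoints(r)
    e=[b[1]-b[0],b[2]-b[1]];l=max(e,key=np.linalg.norm)
    return np.round(r[0],1),np.round(sorted(r[1]),1),round(np.degrees(np.arctan2(l[1],l[0]))%180,1)
E
python3 - <<'E'
from h import *
B={'top':dict(knob=(455,245,525,320),head=(430,200,495,260),lid=(215,220,305,310)),
   'side':dict(knob=(395,160,450,205),head=(355,162,402,192),lid=(265,280,320,330))}
for n in B:
    c=cam(n);H=hsv(c).astype(int);h,s,v=H[...,0],H[...,1],H[...,2];I=c['image']
    m=lambda q:(q*255).astype(np.uint8)
    black=m((v<55));copper=m((s>70)&(v>90)&((h<20)|(h>170)));white=m((s<50)&(v>150));blue=m((h>100)&(h<125)&(s>120)&(v>60))
    silver=m((s<40)&(v>70))
    for nm,mm,box,z in(('copper',copper,'head',57),('blackhead',black,'head',57),('white',white,'knob',46),('knobblack',black,'knob',78),('red',copper,'knob',46),('lidsilver',silver,'lid',14),('handle',black,'lid',54)):
        for q in blobs(mm,B[n][box],4)[:2]:print(n,nm,cv2.contourArea(q),q.reshape(-1,2).mean(0).round(),*rect(c,q,z))
    for q in blobs(blue,(0,0,640,480),500)[:1]:print(n,'blue',*rect(c,q,45))
    if n=='top':
        out=np.hstack([cv2.resize(I[y0:y0+75,x0:x0+75],(400,400),interpolation=cv2.INTER_CUBIC)for x0,y0 in((455,245),(215,220))])
    else:
        o2=np.hstack([cv2.resize(I[y0:y0+45,x0:x0+90],(400,200),interpolation=cv2.INTER_CUBIC)for x0,y0 in((355,160),(250,280))])
cv2.imwrite('pics/crop1.png',np.vstack([out,o2])[...,::-1])
E
```

```text
top copper 580.5 [464. 230.] [ 562.8 -225.1] [41.7 77.3] 25.3
top copper 151.0 [442. 203.] [ 618.1 -185. ] [22.  61.4] 89.9
top blackhead 918.5 [464. 231.] [ 561.4 -224.2] [57.5 88.5] 25.7
top blackhead 6.5 [435. 211.] [ 606.1 -164.4] [ 3.5 23.5] 113.9
top white 874.5 [491. 280.] [ 454.4 -277.4] [92.1 92.7] 179.4
top knobblack 398.5 [492. 281.] [ 451.9 -267.1] [48.3 49.8] 105.2
top knobblack 51.0 [468. 248.] [ 520.9 -224.4] [12.5 45.8] 89.7
top red 218.5 [460. 307.] [ 407.1 -215.2] [31.3 60. ] 177.0
top red 119.5 [507. 311.] [ 391.3 -308.4] [10.9 87. ] 114.6
top lidsilver 1049.5 [254. 258.] [513.  223.5] [62.7 98.4] 169.6
top lidsilver 11.5 [302. 307.] [406.6 118.5] [8.5 8.5] 89.8
top handle 84.0 [252. 256.] [511.1 221.6] [14.  32.9] 170.0
top blue [ 506.2 -245.1] [133.3 248.5] 25.5
side copper 131.5 [377. 164.] [ 585.2 -266.8] [ 35.  132.8] 37.6
side copper 76.0 [378. 176.] [ 562.1 -228.8] [45.5 79.5] 27.6
side white 306.0 [421. 187.] [ 452.  -275.3] [85.8 93.9] 20.5
side white 8.0 [422. 171.] [ 484.6 -335.5] [ 7.5 21.7] 175.7
side knobblack 196.5 [423. 181.] [ 447.6 -261.7] [41.2 66.7] 112.9
side red 602.0 [431. 173.] [ 471.7 -309.3] [152.5 189.2] 115.4
side lidsilver 678.5 [292. 303.] [511.7 223.5] [63.  98.3] 171.2
side blue [  193.1 -1235. ] [196.  975.8] 101.6
```

View pics/crop1.png

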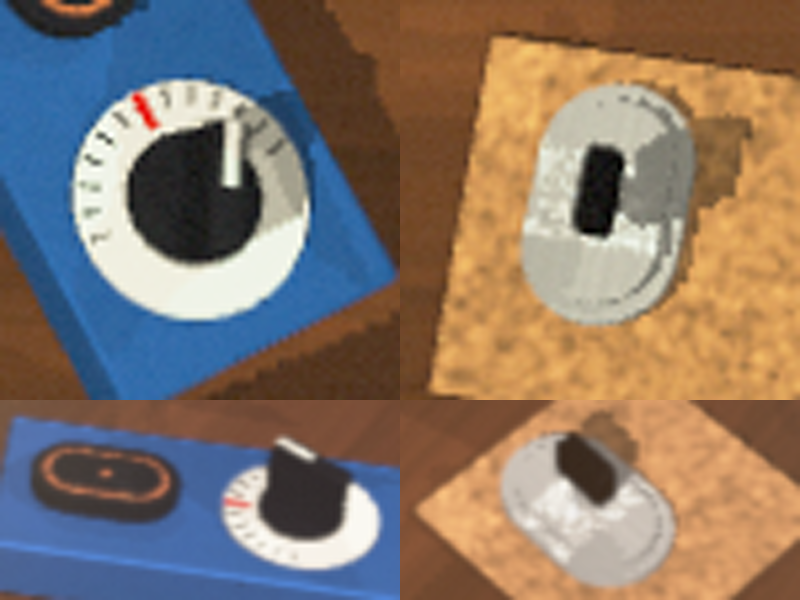

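```bash
python3 - <<'E'
from h import *
for n,b in(('top',(488,262,503,281)),('side',(410,165,430,178))):
    c=cam(n);H=hsv(c).astype(int);I=c['image']
    print(n);print(H[b[1]:b[3],b[0]:b[2],2])
c=cam('top')
print(plane(c,[(498.5,268.5),(498.5,279.7)],89))
a=capture('side');c2=cam('side')
print(plane(c2,[(355+278/4.444,160+(440-400)/4.444),(355+312/4.444,160+(458-400)/4.444)],89))
E
```

```text
top
[[238 229 188 199 238 238 227 162 197 237 224 164 147 126 142]
 [237 230 188 201 238 238 227 179 213 238 238 237 222 158 147]
 [238 230 203 220 237 237 206 161 226 237 238 221 171 220 178]
 [237 237 238 237 237 237 217 212 236 236 210 121 109 154 162]
 [238 236 238 238 237 237 237 236 236 237 203 103 136 164 164]
 [238 237 235 228 220 190 159 143 125 180 198 168 155 157 160]
 [236 234 224 223 208  88  72  35  42 183 234 221 141 110 150]
 [140 124  87  72  29  30  33  37  39 184 234 221 135  81  96]
 [ 41  36  31  22  33  30  33  36  43 187 234 221 133  81 123]
 [ 41  38  32  28  35  31  31  35  46 200 237 204 101 112 154]
 [ 35  34  36  32  27  34  36  39  50 201 237 201 104 110 160]
 [ 38  31  28  31  30  32  26  35  61 218 240 201 102 125 179]
 [ 39  35  34  31  26  33  36  37  68 218 239 198  96 119 176]
 [ 39  30  24  28  35  26  35  36  82 218 243 196  66  56 158]
 [ 35  33  30  33  32  35  33  39  82 219 243 194  67  37  90]
 [ 36  36  32  25  32  24  32  35  87 220 243 196  70  35  35]
 [ 36  32  29  29  32  32  35  46 102 224 244 196  66  32  28]
 [ 41  31  28  34  32  32
[... 638 characters left out ...]
 100  65  56  63  97 154 217 237 222 154 125 117 118
  123 125]
 [154 156 156 152 144 117  65  51  53  55  73 108 166 220 225 176 107 100
  116 119]
 [154 154 155 152 137  93  56  51  52  52  52  56  74 110 139 127  72  62
   83  98]
 [157 159 162 159 140  90  53  51  51  52  51  51  52  57  65  66  56  53
   55  69]
 [164 177 188 186 170  85  54  51  51  51  51  50  51  50  52  52  53  54
   52  54]
 [195 219 230 234 211 102  55  51  52  50  51  50  50  51  52  51  51  54
   53  54]
 [233 225 201 227 211  96  52  50  52  49  51  49  50  50  51  51  51  51
   52  53]]
[[ 476.5348493  -280.48207007]
 [ 453.80841015 -278.83323607]]
[[ 477.53720054 -283.4614676 ]
 [ 453.39045953 -280.86742313]]
```

```bash
cat >> h.py <<'E'
def go(pos,jaw):
    """tool turn (deg), then shift in tool axes after the turn, to bring TCP to pos with tool y at yaw jaw (deg, mod 180)"""
    o=get_obs();R=Ro.from_euler('xyz',o['tcp_rot']).as_matrix()
    y=np.degrees(np.arctan2(R[1,1],R[0,1]));t=-((jaw-y+90)%180-90)
    R2=R@Ro.from_euler('x',t,degrees=True).as_matrix()
    print('t',round(float(o['time']),2),'pos',o['tool_pos'].round(1),'jaw',round(y,1),'tilt',R[:,0].round(3),'q6',o['joint_positions'].round(2),'w',round(o['grip_width'],1),'F',o['contact_force'].round(1))
    print('turn',round(t,1),'then shift',(R2.T@(np.array(pos)-o['tool_pos'])).round(1))
E
python3 - <<'E'
from h import *
go([453.6,-277.5,180],85)
E
```

```text
t 0.45 pos [ 221.2 -476.1  226.7] jaw -65.1 tilt [-0.  0. -1.] q6 [-1.28  0.34  1.52 -0.    1.28 -0.15] w 91.9 F [-0.5  0.4  0.2]
turn 29.9 then shift [  46.7 -218.1 -214.2]
```

send_rows(
  moves=[
    [0,0,0,10],
    [0,0,0,10],
    [0,0,0,10],
    [0,-40,-40,0],
    [0,-40,-40,0],
    [0,-40,-40,0],
    [0,-40,-40,0],
    [0,-40,-40,0],
  ],
  hand=1,
)

```text
time: 1.45
tool_pos: [439.4, -293.4, 226.9]
tcp_rot: [2.265, 1.57, -0.966]
contact_force: [-0.6, -0.3, 0.4]
grip_width: 92.1
```

send_rows(
  moves=[
    [40,-18,-14,0],
    [0,0,0,0],
    [0,0,0,0],
  ],
)

```text
time: 1.82
tool_pos: [453.6, -278.8, 187.6]
tcp_rot: [2.121, 1.57, -1.11]
contact_force: [0.2, -0.3, 0.9]
grip_width: 91.7
```

```bash
python3 - <<'E'
from h import *
go([453.6,-277.5,59],85)
c=cam('side');cv2.imwrite('pics/s2.png',cv2.resize(c['image'][90:270,300:540],(800,600),interpolation=cv2.INTER_CUBIC)[...,::-1])
E
```

```text
t 1.82 pos [ 453.6 -278.8  187.6] jaw -95.1 tilt [ 0.    -0.001 -1.   ] q6 [-0.69  0.39  1.57 -0.    1.19  0.97] w 91.7 F [ 0.2 -0.3  0.9]
turn -0.1 then shift [128.6  -1.5   0.2]
```

View pics/s2.png

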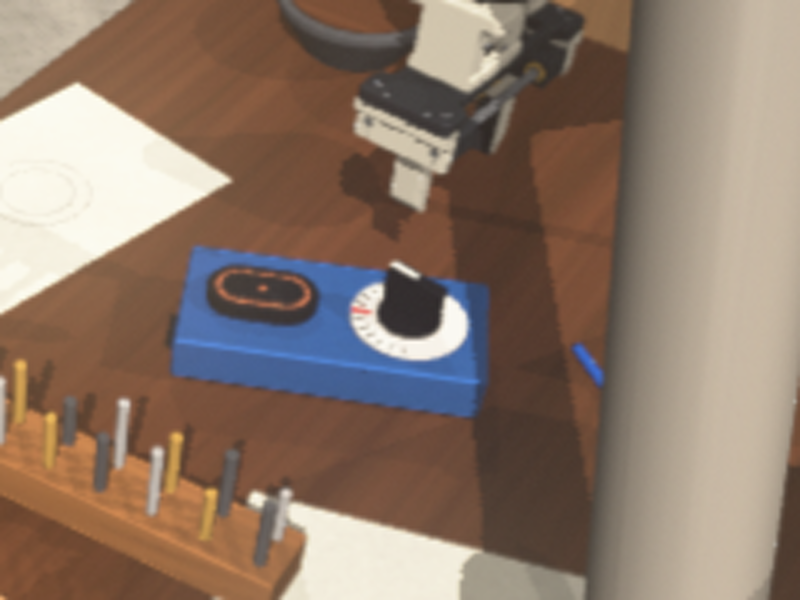

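The side view shows the open gripper above the knob (pointer at crop pixels (405,270)), with its jaws across the bar. I descend and grip.

send_rows(
  moves=[
    [30,-1,0,0],
    [30,0,0,0],
    [30,0,0,0],
    [20,0,0,0],
    [10,0,0,0],
    [7,0,0,0],
    [0,0,0,0],
  ],
)

```text
time: 2.75
tool_pos: [453.8, -277.5, 60.1]
tcp_rot: [2.419, 1.57, -0.812]
contact_force: [0.1, 0.6, 0.1]
grip_width: 91.8
```

send_rows(
  moves=[
    [0,0,0,0],
    [0,0,0,0],
    [0,0,0,0],
    [0,0,0,0],
    [0,0,0,0],
    [0,0,0,0],
    [0,0,0,0],
    [0,0,0,0],
  ],
  hand=0,
)

```text
time: 3.75
tool_pos: [453.7, -277.1, 59.7]
tcp_rot: [1.546, 1.571, -1.684]
contact_force: [-0.9, -7.7, 0.5]
grip_width: 16.5
```

send_rows(
  moves=[
    [0,0,0,0],
    [0,0,0,0],
    [0,0,0,0],
    [0,0,0,0],
  ],
)

```text
time: 4.25
tool_pos: [453.9, -278.3, 59.8]
tcp_rot: [1.997, 1.568, -1.234]
contact_force: [-0.4, -5.6, -1.9]
grip_width: 14.0
```

```bash
python3 - <<'E'
from h import *
go([453.6,-277.5,59],25.5+90)
print(get_obs()['moment'])
E
```

```text
t 4.25 pos [ 453.9 -278.3   59.8] jaw -95.1 tilt [ 0.001 -0.002 -1.   ] q6 [-0.69  0.55  1.71 -0.    0.88  0.97] w 14.0 F [-0.4 -5.6 -1.9]
turn -30.6 then shift [ 0.8 -0.9 -0. ]
[-0.72076411  0.07597704  0.02344124]
```

send_rows(
  moves=[
    [0,0,0,-6],
    [0,0,0,-6],
    [0,0,0,-6],
    [0,0,0,-6],
    [0,0,0,-4],
    [0,0,0,-2.5],
    [0,0,0,0],
    [0,0,0,0],
  ],
)

```text
time: 5.25
tool_pos: [454.0, -278.8, 59.8]
tcp_rot: [1.451, 1.568, -1.247]
contact_force: [-0.2, -6.5, -4.0]
grip_width: 13.8
```

```bash
python3 - <<'E'
from h import *
go([453.6,-277.5,59],25.5+90)
print(get_obs()['moment'])
E
```

```text
t 5.25 pos [ 454.  -278.8   59.8] jaw -64.6 tilt [ 0.001 -0.003 -1.   ] q6 [-0.69  0.55  1.71 -0.    0.88  0.43] w 13.8 F [-0.2 -6.5 -4. ]
turn -0.1 then shift [ 0.8 -1.4 -0.2]
[-1.14681015  0.11708291  0.04092374]
```

send_rows(
  moves=[
    [0,0,0,0],
    [0,0,0,0],
    [0,0,0,0],
    [0,0,0,0],
    [0,0,0,0],
    [0,0,0,0],
    [0,0,0,0],
    [0,0,0,0],
  ],
  hand=1,
)

```text
time: 6.25
tool_pos: [453.7, -277.0, 59.7]
tcp_rot: [0.214, 1.571, -2.484]
contact_force: [-0.3, -0.5, -0.3]
grip_width: 89.0
```

send_rows(
  moves=[
    [-20,0,0,0],
    [-40,0,0,0],
    [-40,0,0,0],
    [-40,0,0,0],
    [0,0,0,0],
    [0,0,0,0],
  ],
)

```text
time: 7.0
tool_pos: [453.3, -276.7, 199.0]
tcp_rot: [-1.09, 1.57, 2.495]
contact_force: [-0.1, 0.1, -0.9]
grip_width: 91.7
```

```bash
python3 - <<'E'
from h import *
go([511.5,222.5,200],80)
c=cam('side');cv2.imwrite('pics/s3.png',cv2.resize(c['image'][155:215,350:450],(800,480),interpolation=cv2.INTER_CUBIC)[...,::-1])
H=hsv(c)
print(H[165:182,408:430,2])
E
```

```text
t 7.0 pos [ 453.3 -276.7  199. ] jaw -64.6 tilt [-0.001  0.001 -1.   ] q6 [-0.69  0.38  1.55 -0.    1.21  0.44] w 91.7 F [-0.1  0.1 -0.9]
turn 35.4 then shift [  -0.7 -501.7   29.4]
[[124 122 122 121 122 121 121 122 123 123 123 124 123 123 122 123 122 123
  123 124 125 125]
 [122 122 122 122 122 123 122 121 123 124 124 124 123 123 122 123 123 123
  124 125 125 123]
 [123 121 121 122 122 121 122 123 123 124 123 123 122 123 123 123 124 125
  126 125 123 123]
 [122 121 121 122 121 122 122 123 123 123 123 122 123 123 123 123 125 126
  126 123 122 121]
 [117 117 118 119 121 122 123 125 124 123 123 122 123 124 123 125 126 125
  123 122 122 123]
 [113 106 100 106 115 117 118 129 138 135 131 127 124 122 122 124 124 123
  121 122 123 124]
 [165 167 175 182 175 159 138 142 184 182 181 170 162 152 146 139 135 126
  115 115 117 121]
 [170 170 172 175 174 170 165 169 194 220 236 239 239 239 232 218 204 158
   88  73  80  93]
 [171 172 172 172 172 171 155 120  99 103 117 129 135 151 180 204 219 194
   88  58  58  60]
 [172 173 175 177 180 173 156 116  63  59  67  79  86  89  93  98  98  91
   64  61  63  61]
 [172 175 182 198 209 187 158  99  60  54  55  58  58  58  55  54  55  64
   71  77  82  77]
 [177 195 214 232 242 243 223 140  68  53  55  54  53  54  52  53  53  53
   55  55  55  54]
 [193 225 245 237 217 221 170  89  57  53  54  54  53  54  54  52  53  54
   52  54  52  52]
 [208 204 234 247 247 235 158  76  54  54  53  52  53  53  53  54  53  53
   53  52  52  53]
 [245 238 224 241 248 237 165  75  53  54  55  53  53  53  54  53  53  52
   53  53  52  53]
 [233 245 247 246 241 218 127  64  55  53  54  54  53  53  53  53  53  53
   54  54  52  53]
 [209 218 242 242 229 172  93  59  54  54  54  53  53  53  53  53  53  52
   53  52  53  52]]
```

View pics/s3.png

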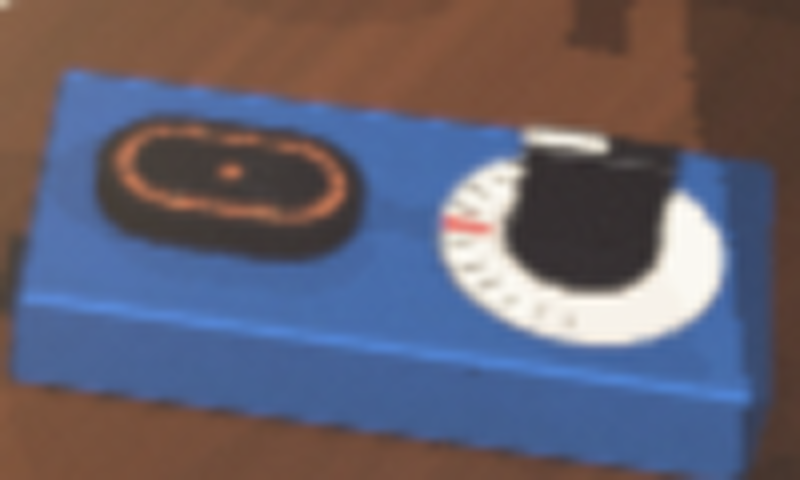

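The side view shows the pointer line, at crop (525..608, 140), running along the housing edge with the fingers clear. I'll check its angle from the top once the arm is over by the lid, so I move there now.

send_rows(
  moves=[
    [0,0,0,9],
    [0,0,0,9],
    [0,0,0,9],
    [0,0,0,8.5],
    [0,-50,3,0],
    [0,-50,3,0],
    [0,-50,3,0],
    [0,-50,3,0],
  ],
)

```text
time: 8.05
tool_pos: [476.3, -76.3, 198.3]
tcp_rot: [-0.137, 1.568, 2.828]
contact_force: [0.4, -0.5, -0.8]
grip_width: 91.5
```

send_rows(
  moves=[
    [0,-50,3,0],
    [0,-50,3,0],
    [0,-50,3,0],
    [0,-50,3,0],
    [0,-50,3,0],
    [0,-50,3,0],
    [0,0,0,0],
    [0,0,0,0],
  ],
)

```text
time: 9.05
tool_pos: [511.1, 219.9, 198.4]
tcp_rot: [0.656, 1.568, -2.661]
contact_force: [-0.2, -0.6, -0.1]
grip_width: 92.1
```

```bash
python3 - <<'E'
from h import *
go([511.5,222.5,23.5],80)
for n,b in(('top',(480,262,510,290)),('side',(405,160,432,180))):
    c=cam(n);H=hsv(c).astype(int);I=c['image']
    cv2.imwrite(f'pics/{n}4.png',I[...,::-1])
    if n=='side':print(plane(c,[(415.6,172.2),(426,173.1)],89))
    else:print(H[262:290,480:505,2])
c=cam('top');I=c['image']
out=np.hstack([cv2.resize(I[y0:y0+75,x0:x0+75],(400,400),interpolation=cv2.INTER_CUBIC)for x0,y0 in((455,245),(215,220))])
cv2.imwrite('pics/crop4.png',out[...,::-1])
E
```

```text
t 9.05 pos [511.1 219.9 198.4] jaw -100.1 tilt [-0.003 -0.001 -1.   ] q6 [ 0.27  0.42  1.48 -0.    1.24  2.02] w 92.1 F [-0.2 -0.6 -0.1]
turn -0.1 then shift [174.9  -2.9  -0.3]
[[204 233 235 236 229 145 197 242 242 237 199 213 242 243 234 173 213 242
  235 175 158 137 156 168 134]
 [229 229 235 237 237 224 166 242 243 238 201 212 242 243 235 194 222 242
  243 243 232 165 123 112 115]
 [233 230 230 236 235 224 170 242 243 237 217 228 242 242 218 171 234 242
  242 229 161 167 153 125 116]
 [219 229 230 235 237 231 214 237 242 242 242 242 243 242 227 219 242 242
  224 138 129 178 189 164 135]
 [237 234 229 231 236 236 237 237 241 237 238 242 242 242 242 227 189 192
  168 119 158 189 187 191 189]
 [237 235 230 231 235 236 235 236 236 237 237 236 236 230 185 187 188 189
  170 153 177 191 189 187 136]
 [242 237 234 228 230 225 164 191 235 235 234 229 211 152  84 153 187 190
  189 190 190 190 186 139 116]
 [242 237 236 235 235 230 197 153 151 152 141 221 242 227 134  70 153 188
  189 187 187 188 146 118 173]
 [237 236 236 227 207 142 138 104  61  62  43 158 234 242 215  53  96 141
  173 18
[... 1381 characters left out ...]
3 136]
 [ 38  42  42  46  42  45  39  39  28  43  29  32  34  31  35  32  41  49
   42  45  41  39  37  35 125]
 [ 45  38  43  42  38  44  38  37  42  40  35  33  24  28  30  28  33  46
   52  41  40  42  38  31  97]
 [ 47  38  39  39  42  38  41  40  39  38  40  37  29  32  28  28  31  43
   50  40  41  41  33  30  89]
 [ 87  42  37  41  39  35  41  41  43  39  37  41  30  32  29  31  27  32
   46  41  40  38  39  31  34]
 [165  72  39  39  46  39  41  39  43  34  39  36  34  34  35  31  33  28
   42  43  37  40  31  29  36]
 [234 163  53  38  36  38  39  40  43  40  39  40  33  34  30  31  27  32
   36  31  33  29  38  36  28]]
[[ 475.3864288  -268.35075132]
 [ 451.6181097  -281.97979841]]
```

View pics/crop4.png

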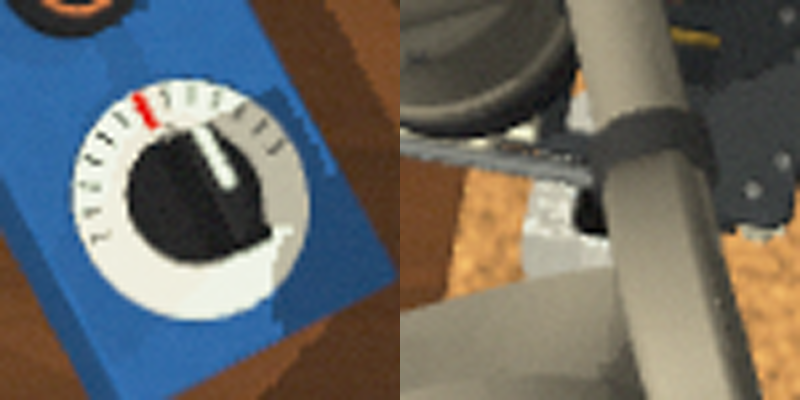

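```bash
python3 - <<'E'
from h import *
c=cam('top')
i=np.arange(8,17);x=np.array([12.63,13.07,13.68,14.19,15,15.35,16.03,16.5,16.98])
k=np.polyfit(i,x,1);P=plane(c,[(480+np.polyval(k,t),262+t) for t in(7,16.5)],89);d=P[0]-P[1];print('pointer',P,np.degrees(np.arctan2(d[1],d[0])))
# gauge axis: centre of copper/black head (z57) and white disc outer contour (z46), and blue long edges at z45
H=hsv(c).astype(int);h,s,v=H[...,0],H[...,1],H[...,2];m=lambda q:(q*255).astype(np.uint8)
b=m((h>100)&(h<125)&(s>120)&(v>40));q=blobs(b,(400,170,560,340),500)[0];print(rect(c,q,45))
w=np.zeros_like(b);cv2.drawContours(w,[cv2.convexHull(q)],-1,255,-1)
# red mark
r=m(((h<8)|(h>172))&(s>120)&(v>120));
for q in blobs(r,(470,255,492,275),1)[:2]:
    p=plane(c,q.reshape(-1,2),46).mean(0);print('red',p,np.degrees(np.arctan2(*(p-[453.7,-276.8])[::-1])))
E
```

```text
pointer [[ 475.60964543 -267.10178483]
 [ 456.25351446 -276.63303442]] 26.216327496673323
(array([ 506.1, -245.3]), array([133. , 248.6]), np.float32(25.2))
red [ 488.62051539 -261.31596606] 23.912878615619732
```

The top view puts the pointer about 0.7° from the gauge axis, so the knob is set. Now I descend on the lid handle.

send_rows(
  moves=[
    [35,-3,0,0],
    [35,0,0,0],
    [35,0,0,0],
    [35,0,0,0],
    [20,0,0,0],
    [10,0,0,0],
    [4,0,0,0],
    [0,0,0,0],
  ],
)

```text
time: 10.25
tool_pos: [512.8, 223.3, 26.3]
tcp_rot: [-2.791, 1.57, 0.174]
contact_force: [0.1, -0.0, 0.1]
grip_width: 92.2
```

send_rows(
  moves=[
    [0,0,0,0],
    [0,0,0,0],
    [0,0,0,0],
    [0,0,0,0],
    [0,0,0,0],
    [0,0,0,0],
    [0,0,0,0],
    [0,0,0,0],
  ],
  hand=0,
)

```text
time: 11.25
tool_pos: [512.4, 223.4, 25.7]
tcp_rot: [2.477, 1.571, -0.841]
contact_force: [0.1, 0.0, -0.0]
grip_width: 16.8
```

send_rows(
  moves=[
    [0,0,0,0],
    [0,0,0,0],
    [0,0,0,0],
    [0,0,0,0],
    [0,0,0,0],
  ],
)

```text
time: 11.88
tool_pos: [512.3, 223.4, 25.6]
tcp_rot: [0.994, 1.571, -2.323]
contact_force: [0.3, -1.4, -0.8]
grip_width: 13.9
```

```bash
python3 - <<'E'
from h import *
go([511.5,222.5,190],80)
c=cam('side');cv2.imwrite('pics/s5.png',cv2.resize(c['image'][230:350,220:380],(640,480),interpolation=cv2.INTER_CUBIC)[...,::-1])
E
```

```text
t 11.88 pos [512.3 223.4  25.6] jaw -100.1 tilt [-0. -0. -1.] q6 [ 0.27  0.64  1.66 -0.    0.85  2.02] w 13.9 F [ 0.3 -1.4 -0.8]
turn -0.1 then shift [-164.4    1.1    0.6]
```

View pics/s5.png

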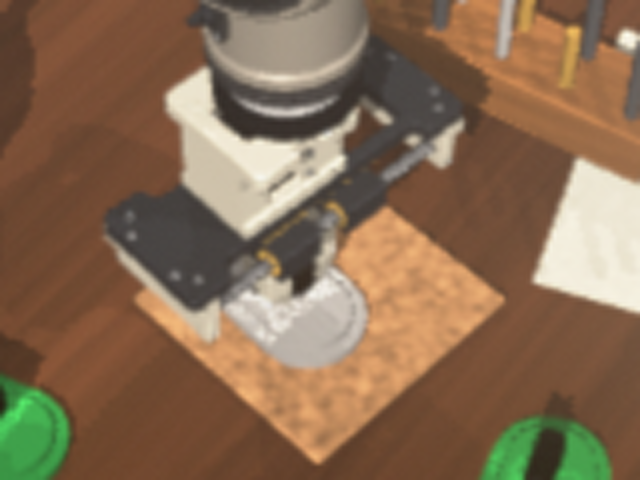

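Gripped at 13.9 mm on the silver lid's handle, at crop (305,275). I lift and carry it over.

send_rows(
  moves=[
    [-5,0,0,0],
    [-15,0,0,0],
    [-30,0,0,0],
    [-35,0,0,0],
    [-35,0,0,0],
    [-30,0,0,0],
    [-15,0,0,0],
    [0,0,0,0],
  ],
)

```text
time: 12.92
tool_pos: [512.7, 223.6, 191.7]
tcp_rot: [-2.722, 1.569, 0.244]
contact_force: [0.4, 0.2, -2.0]
grip_width: 13.2
```

```bash
python3 - <<'E'
from h import *
go([562.2,-224.8,190],115.5)
c=cam('side');cv2.imwrite('pics/s6.png',cv2.resize(c['image'][180:350,200:400],(640,544),interpolation=cv2.INTER_CUBIC)[...,::-1])
E
```

```text
t 12.93 pos [512.7 223.6 191.7] jaw -100.1 tilt [ 0.002  0.001 -1.   ] q6 [ 0.27  0.43  1.48 -0.    1.22  2.02] w 13.2 F [ 0.4  0.2 -2. ]
turn -35.6 then shift [  1.6 426.1 148.3]
```

View pics/s6.png

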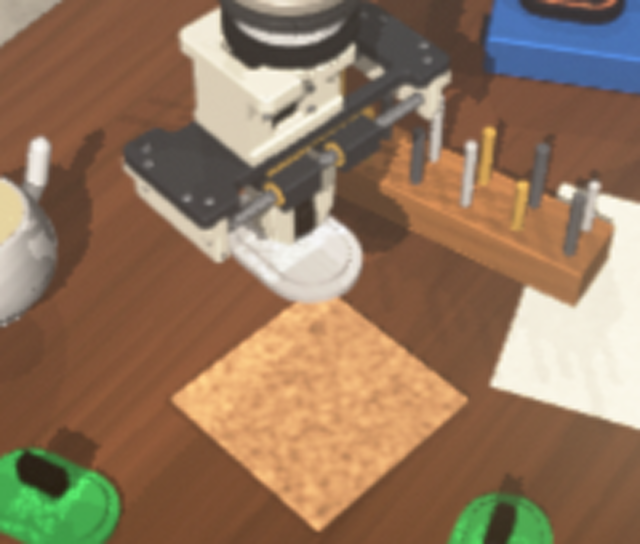

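The lid is lifted, level and clear of the pad. I turn it and carry it over the rack.

send_rows(
  moves=[
    [0,0,0,-5],
    [0,0,0,-8],
    [0,0,0,-8],
    [0,0,0,-8],
    [0,0,0,-5],
    [0,0,0,-1.6],
    [0,15,5,0],
    [0,30,10,0],
  ],
)

```text
time: 13.98
tool_pos: [518.0, 175.8, 190.2]
tcp_rot: [0.045, 1.57, -2.651]
contact_force: [0.1, 0.3, -1.1]
grip_width: 13.8
```

send_rows(
  moves=[
    [0,40,14,0],
    [0,40,14,0],
    [0,40,14,0],
    [0,40,14,0],
    [0,40,14,0],
    [0,40,14,0],
    [0,40,14,0],
    [0,40,14,0],
  ],
)

```text
time: 14.98
tool_pos: [554.3, -163.0, 190.4]
tcp_rot: [-0.229, 1.57, -2.928]
contact_force: [1.2, 0.9, -1.8]
grip_width: 14.1
```

send_rows(
  moves=[
    [0,30,10,0],
    [0,20,8,0],
    [0,10,3,0],
    [0,0,0,0],
    [0,0,0,0],
  ],
)

```text
time: 15.6
tool_pos: [561.8, -222.8, 190.8]
tcp_rot: [-1.622, 1.57, 1.966]
contact_force: [-0.8, -0.1, -1.4]
grip_width: 14.2
```

```bash
python3 - <<'E'
from h import *
go([562.2,-224.8,84],115.5)
E
```

```text
t 15.6 pos [ 561.8 -222.8  190.8] jaw -64.4 tilt [-0.  0. -1.] q6 [-0.5   0.52  1.35  0.    1.28  0.62] w 14.2 F [-0.8 -0.1 -1.4]
turn 0.1 then shift [106.8   2.1   0.5]
```

Descend part way, to about 15 mm above target, and check from the side.

send_rows(
  moves=[
    [20,2,0,0],
    [30,0,0,0],
    [25,0,0,0],
    [12,0,0,0],
    [5,0,0,0],
    [0,0,0,0],
    [0,0,0,0],
  ],
)

```text
time: 16.48
tool_pos: [563.2, -225.9, 99.7]
tcp_rot: [2.155, 1.569, -0.542]
contact_force: [0.0, -0.2, -0.4]
grip_width: 13.6
```

```bash
python3 - <<'E'
from h import *
go([562.2,-224.8,84],115.5)
c=cam('side');I=c['image'];cv2.imwrite('pics/s7.png',cv2.resize(I[115:215,340:460],(720,600),interpolation=cv2.INTER_CUBIC)[...,::-1])
t=cam('top');cv2.imwrite('pics/t7.png',cv2.resize(t['image'][170:330,400:560],(600,600),interpolation=cv2.INTER_CUBIC)[...,::-1])
E
```

```text
t 16.48 pos [ 563.2 -225.9   99.7] jaw -64.5 tilt [ 0.002 -0.001 -1.   ] q6 [-0.51  0.61  1.46 -0.    1.08  0.62] w 13.6 F [ 0.  -0.2 -0.4]
turn 0.0 then shift [15.7 -1.4  0.4]
```

View pics/s7.png

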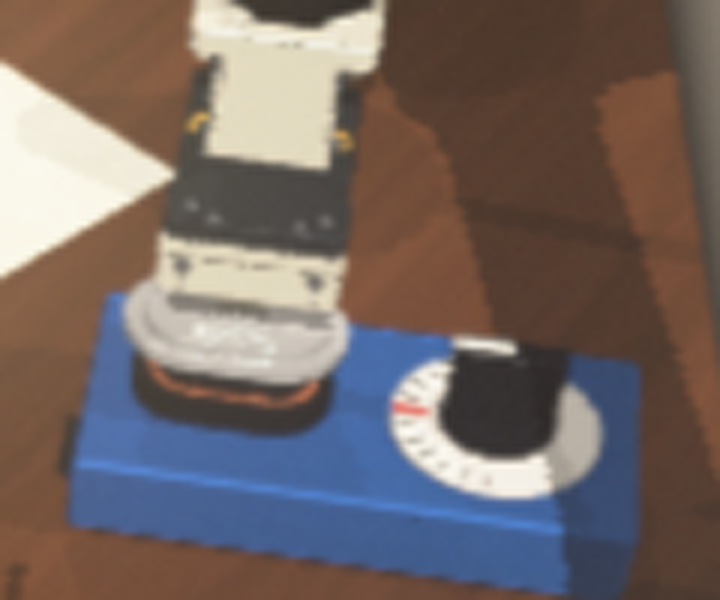

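View pics/t7.png

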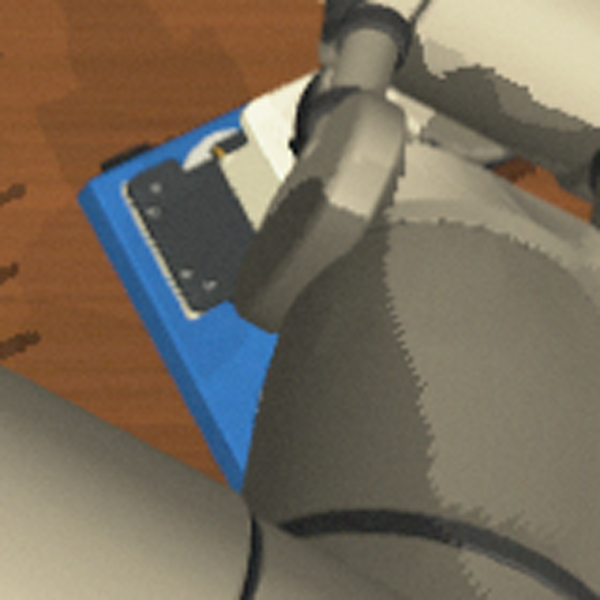

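```bash
python3 - <<'E'
from h import *
c=cam('side');o=get_obs();I=c['image'];H=hsv(c).astype(int);h,s,v=H[...,0],H[...,1],H[...,2]
def outline(p,L,W,z,yaw=25.5):
    a=np.radians(np.arange(0,360,3));r=W/2;q=np.c_[np.cos(a)*r+np.sign(np.cos(a))*(L/2-r),np.sin(a)*r]
    t=np.radians(yaw);q=q@np.array([[np.cos(t),np.sin(t)],[-np.sin(t),np.cos(t)]])+p
    w=np.c_[q,np.full(len(q),z)];R=c['R'].T
    return cv2.projectPoints(w,cv2.Rodrigues(R)[0],-R@np.array(c['position']),c['K'],c['dist'])[0].reshape(-1,2)
z=o['tool_pos'][2]+16.4-36
for nm,P in(('lid bottom',outline(o['tool_pos'][:2],100,64,z)),('lid top',outline(o['tool_pos'][:2],100,64,z+6)),('sensor top',outline([562.2,-224.8],92,56,57)),('sensor foot',outline([562.2,-224.8],92,56,45))):
    print(nm,'cols',P[:,0].min().round(1),P[:,0].max().round(1),'low row',P[:,1].max().round(1))
m=lambda q:(q*255).astype(np.uint8)
q=blobs(m((s<45)&(v>95)),(355,163,400,182),50)[0].reshape(-1,2);print('silver',q.min(0),q.max(0))
q=blobs(m(v<60),(355,170,400,190),20)[0].reshape(-1,2);print('black head',q.min(0),q.max(0))
for x in(370,378,386): print(x,[tuple(I[y,x]) and int(v[y,x]) for y in range(170,192)],[int(s[y,x]) for y in range(170,192)])
E
```

```text
lid bottom cols 360.0 397.2 low row 178.8
lid top cols 360.2 397.6 low row 177.1
sensor top cols 360.7 394.5 low row 184.7
sensor foot cols 360.3 393.9 low row 188.1
silver [361 163] [397 178]Traceback (most recent call last):
  File "<stdin>", line 13, in <module>
IndexError: list index out of range
```

Lid outline matches prediction within 1 px (cols 361–397, lower edge row 178), so height and centring hold. Final 15 mm.

send_rows(
  moves=[
    [5,-1,0,0],
    [5,0,0,0],
    [3,0,0,0],
    [2,0,0,0],
    [0,0,0,0],
    [0,0,0,0],
    [0,0,0,0],
    [0,0,0,0],
  ],
)

```text
time: 17.62
tool_pos: [562.3, -224.8, 83.9]
tcp_rot: [1.936, 1.57, -0.761]
contact_force: [0.2, 0.1, -0.9]
grip_width: 14.0
```

```bash
python3 - <<'E'
from h import *
go([562.2,-224.8,84],115.5)
c=cam('side');I=c['image'];cv2.imwrite('pics/s8.png',cv2.resize(I[115:215,340:460],(720,600),interpolation=cv2.INTER_CUBIC)[...,::-1])
for _ in range(3): o=get_obs();capture('side');print(o['tool_pos'].round(1),o['contact_force'].round(1),abs(o['dq']).max().round(4),o['moment'].round(2))
E
```

```text
t 17.62 pos [ 562.3 -224.8   83.9] jaw -64.5 tilt [ 0. -0. -1.] q6 [-0.51  0.63  1.47 -0.    1.04  0.62] w 14.0 F [ 0.2  0.1 -0.9]
turn 0.0 then shift [-0.1 -0.   0.1]
[ 562.3 -224.8   83.8] [ 0.1  0.7 -1.6] 0.0016 [ 0.    0.02 -0.08]
[ 562.3 -224.8   83.8] [-1.1  0.1 -1. ] 0.0015 [-0.04  0.01  0.01]
[ 562.2 -224.8   83.8] [-0.4 -0.5 -1.3] 0.0012 [-0.04  0.01 -0.05]
```

View pics/s8.png

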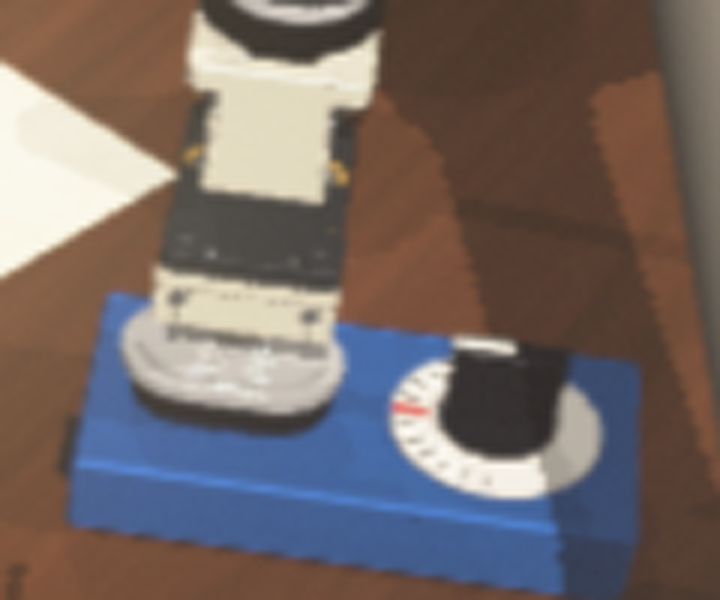

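```bash
python3 -c "
from plant import *
print(close_job())"
```

```text
the job is handed in; nothing more can be done
None
```

I set the knob to zero and let go of it. I then carried the lid over the rack, and the arm is still holding it above the sensor head. The job was handed in at about 18 s of the 64 s; no verdict was reported.

- **Knob:** from the top camera the pointer stood within about 1° of the gauge axis. A coarser side-view estimate gave about 4°, still within the 0.1 rad (5.7°) limit. The last side view showed it unmoved.
- **Lid position:** the tool is steady at (562.3, -224.8, 83.8) mm, within 0.1 mm of my estimate of the sensor head's centre. The underside should be about 7 mm above the head, going by the height at which I gripped the handle. The tool is vertical, and the lid is within about 1° of parallel with the head.
- **Grip and contact:** the fingers are at 14.0 mm on the handle. The force reading is about -1 to -1.6 N, roughly the lid's weight, so nothing suggests contact with the gauge.
- **Side-view check:** the lid sits centred over the head. About 15 mm higher, its outline matched the predicted one to within 1 px, while the head itself was 1 to 2 px off (about 2 mm by eye, against the 8 mm allowed).
- **Not checked:** an automatic measurement of the head's dark edge failed, so I judged that edge by eye. I did not re-measure the teapot, caddy and brass disc at the end, but the arm went nowhere near them.

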